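# Throw the mould press's toggle clamp with the extension bar

## Task

Clamp the plaster casting mould shut: lift the steel extension bar up out of its wooden rack and over the rack's front rail, lay it flat on the bench and let go, then take it again by its rubber-sleeved end, fit the open channel at its other end down over the clamp's short handle and swing the handle past its dead point until it snaps home against its stop. Then lift the bar off, and leave it lying flat on the open bench, well clear of the handle. Do not push the handle with the hand itself, and leave the pots and tools around where they are.

Things in the scene. Friction and masses are not known exactly. Their poses are not given: they have to be found in the camera images.
- press: Fixed mould press: base plate 350 x 130 x 12 mm, on it a white plaster mould (top 142 mm high, at x 137 to 249 mm, 170 mm wide) and a toggle clamp lying flat. Origin on the bench, on the vertical pivot axis of the clamp's handle; +x points to the mould, z up. The plate reaches 50 mm to -x of the pivot; a dark block 90 mm high stands at x 55 to 85 mm. The handle swings level on the -x side.
- handle (a joint): Handle angle, rad, counter-clockwise from above; starts near 0. The handle points along the press's -x turned by (value - 0.62) about z. Swing it upwards in value: a spring opposes with up to 3.7 N m near 0.55 (16 N at the bar's sleeve, 45 N on the bare handle), none at the dead point 1.10; from about 1.14 it snaps on to its stop at 1.24. Let go earlier, it springs back.
- handle_tip (a point): Outer end, at mid-height, of the clamp's bare steel handle: 92 mm from the pivot axis, 55 mm above the bench. The handle is a level flat bar 14 mm wide, 16 mm tall (47 to 63 mm above the bench), free from its round hub (radius 28 mm, top 64 mm; a link on it up to 74 mm high) out to this end. It turns with the handle.
- bar: Loose steel extension bar, 220 mm long, 24 mm tall, 0.2 to 0.42 kg. Origin: mid-length, on its underside; x points along it to the channel end, z up. A steel shank 18 mm wide (x -50 to 60 mm) joins a rubber sleeve and a channel. Centre of mass near x = 8 mm. Starts lying in the rack, x towards the rack's -y.
- bar_channel (a point): Middle of the bar's channel, bar x = 85 mm, 12 mm above the underside. Inverted U, x 60 to 110 mm, 31 mm wide outside, 21 mm inside, 18 mm deep under a 6 mm roof, open below and at the +x end. Fitted, it straddles the handle, roof on it: bar underside 45 mm above the bench, bar x along the handle to the pivot, bar origin about 155 mm from the pivot axis (6 mm play lengthwise, 3 mm each side).
- bar_sleeve (a point): Middle of the bar's black rubber sleeve: bar x = -80 mm (sleeve -110 to -50 mm), 12 mm above the underside; 22 mm wide, 24 mm tall. For the throw the bar is held here.
- rack: Fixed low wooden rack, 190 (x) x 280 (y) mm, front to -x. Origin: centre of its underside. The bar lies along y over the origin, 30 mm above the bench, between end blocks (42 mm apart, tops 68 mm high) at y -113 to -77 and 37 to 113 mm; between them fingers can reach the shank. Front rail at x = -85 mm, top 61 mm high; back panel at x = 85 mm, top 70 mm high.
- mug: white mug 76 mm wide, 85 mm tall; leave alone. Origin: centre of its underside.
- bowl: blue bowl 130 mm wide; leave alone. Origin: centre of its underside.
- planter: terracotta planter 104 mm wide, 95 mm tall; leave alone. Origin: centre of its underside.
- glaze_jar: green glass jar 64 mm wide, 100 mm tall; leave alone. Origin: centre of its underside.
- brush: brush lying on the bench; leave alone. Origin: centre of its underside.
- saucer: terracotta saucer 100 mm wide, 18 mm tall; leave alone. Origin: centre of its underside.

How it is judged:
On the way, in this order (a step that is already met when the one before it is completed fails the run):
1. the bar is out of the rack, in front of its rail (x of bar in the frame of rack below -0.1 m), for 0.1 s.
2. the bar lies flat on the bench, let go (height (world z) of bar below 0.006 m and angle between bar's own z axis and vertical below 0.05 rad and contact force between the fingers and bar below 0.2 N and linear speed of bar below 0.02 m/s), for 0.2 s.
3. the handle is thrown to its stop with the bar's channel on it (value of joint handle above 1.19 rad and distance between bar_channel and handle_tip below 0.035 m), for 0.1 s.
At the end, for the whole second after the job is handed in: The clamp's handle is at its stop beyond the dead point (over 1.19 rad); the bar is let go and at rest flat on the bench, underside down (origin under 6 mm high, tilt under 0.05 rad), the middle of its channel more than 50 mm from the handle's tip (all of step 2 and value of joint handle above 1.19 rad and horizontal distance between bar_channel and handle_tip above 0.05 m); the robot touches nothing.
It fails at once if the hand pushes the handle itself (over 5 N) (contact force between any of the fingers, the arm and handle above 5 N).
It fails at once if the handle is forced towards its dead point with the bar held elsewhere than on its sleeve (grasp point more than 10 mm off the sleeve) (value of joint handle between 0.6 and 1.08 rad and contact force between the fingers and bar above 1 N and (x of the grasp point in the frame of bar above -0.04 m or x of the grasp point in the frame of bar below -0.12 m)).
It fails at once if a pot or tool standing around is moved by more than 40 mm (distance of any of mug, bowl, planter, glaze_jar, brush, saucer from where it was at the start of the episode above 0.04 m).
It also fails if it takes over 72 s, if anything falls off the work surface, if the arm or the gripper's body presses on something with over 40 N, if the wrist force passes 120 N, or if a joint passes its speed limit or range.

## Robot

A 6-joint arm with a two-finger parallel gripper is mounted at the origin on the work surface. World frame = base frame: x ahead of the robot, y to its left, z up, the work surface at z = 0. Lengths are in m, angles in rad, forces in N, time in s.
With the tool pointing down it reaches from about 0.35 to 0.975 m from the base axis. Payload 4.9 kg.
Tool frame: the origin (TCP) lies at the very end of the fingers, on their centre line; the grasp point (between the pads) lies 19 mm behind it; z points along the fingers, y is the line along which they close (so a half turn about z gives the same grasp; the last joint's range is limited). The gripper opens to 85 mm and grips with 20 to 120 N. Pads are 22 mm wide; open, the fingers measure 114 mm over their backs; the gripper's body (76 mm by 85 mm) begins 54 mm behind the grasp point. The pads swing forward as they close: fully open they stand 13 mm farther back than shut.
Start: joints at [1.099, 0.053, 1.613, -0, 1.476, -0.119], TCP at [0.216, 0.586, 0.231] pointing down, gripper open.
Joint ranges: [-3.01, 3.01], [-1.01, 2.22], [0.06, 2.58], [-1.02, 4.17], [0.09, 2.62], [-3.14, 3.14]. Speed limits (rad/s): [2.57, 2.57, 3.14, 3.14, 3.14, 3.14].

## Interface

Orientations are given as a rotation vector (axis times angle).
In Python, from station import ctrl, imaging gives the robot as it stands.
- The arm moves only by the tool play_rows, never from a script. Its argument "series" is a list of rows, each a list of 3 entries, a list of its own where there are three numbers: the opening, from 0 (shut) to 1 (fully open), then the shift along the tool's x, y, z each as a share of 0.05 m, from -1 to 1, then the turn, a rotation vector about the tool's x, y, z each as a share of 8 degrees, from -1 to 1. In form: [[grip, [dx, dy, dz], [ax, ay, az]], ...]. A call has 1 to 8 rows; each row shifts and turns the commanded pose from where the row before left it, along the tool's axes as they then stand; what a row does not reach is not made up. A row lasts 1/8 s, in which the tool goes at most 62.5 mm and 10.7 degrees, less where a joint would pass 70% of its speed; a pose out of reach is approached as far as the arm can. A call with a number of a shift or a turn outside -1 to 1 is refused whole. A call with a gripper value outside its range is refused whole. The fingers move at their own pace and stop on an object; "force" is the grip in N (left out, the last holds). Time passes only in rows, so rows that do not move let the fingers close. It gives the time, the measured TCP pose, the force, the opening and the grip force at its end, in the units of the state.
- ctrl.get_obs(): the state, without advancing time (a new reading comes with each control period).
- imaging.get_image(name): name is "scene" or "top" or "wrist"; returns a dict with "color" (420x560x3 uint8, blue, green, red), "fx", "fy", "cx", "cy" (pixels), "D" ([k1, k2, p1, p2, k3] as OpenCV has them; the pictures are not rectified), "extrinsics" (4x4, takes a point from world to camera coordinates); the wrist camera has in their place "hand_eye" (4x4, takes a point from camera to tool coordinates, whose origin is the TCP and whose axes are the flange's). Camera axes: x right, y down, z forward; pixel columns grow to the right and rows downward; lengths in m; the calibration is good to about 2 mm. A picture is of the moment at which its call begins: read the wrist's pose just before it. There is no depth.
- ctrl.finish_job(): hands the job in; it is judged then, once.
The state is a dict: "t": time; "q": joint angles; "dq": joint speeds; "effort": joint torques, N m; "tool_pos": TCP position; "tool_rot": TCP orientation; "contact_force": force on the tool from outside, world axes, zero at the start; "wrist_torque": the same for the moment, N m; "opening": finger opening in m; "grip_force": force on a finger pad.
Only numpy, scipy, OpenCV 4.12 (cv2) and the standard library are available. Lean on these libraries where they do the work, as an engineer would, in place of code of your own. Each camera call takes 0.05 s, during which the arm holds its last target. There are 200 camera calls.

## Working session

There is one attempt and no reset: what is moved stays moved. The work goes in short steps, Python scripts to look and compute and a tool call to move; the robot and the scene stay as the last step left them, time stands still between calls to the robot, and variables do not carry over. Pictures are saved under pics/ and viewed, at most 11 in all, crops included, and the job is handed in when it is done.

Besides the shell and the picture viewer there is one more tool, called after ">>>" as name(argument=value, ...) on one line, values as JSON. play_rows: Moves the arm, as the interface text tells. Shift numbers are shares of 0.05 m and turn numbers shares of 8 degrees, none past 1 either way. Its arguments: {"type":"object","properties":{"series":{"type":"array"},"force":{"type":"number"}},"required":["series"]}

```bash
ls; mkdir -p pics; cat > h.py <<'E'
import numpy as np, cv2
from scipy.spatial.transform import Rotation as R
from station import ctrl, imaging
def K(im): return np.array([[im['fx'],0,im['cx']],[0,im['fy'],im['cy']],[0,0,1.]])
def T(im,o=None):
    if 'extrinsics' in im: return np.linalg.inv(np.array(im['extrinsics']))
    M=np.eye(4); M[:3,:3]=R.from_rotvec(o['tool_rot']).as_matrix(); M[:3,3]=o['tool_pos']
    return M@np.array(im['hand_eye'])
def px2w(im,px,z,o=None):
    """rays of pixels onto plane z"""
    p=cv2.undistortPoints(np.array(px,float).reshape(-1,1,2),K(im),np.array(im['D'],float)).reshape(-1,2)
    M=T(im,o); d=np.c_[p,np.ones(len(p))]@M[:3,:3].T; c=M[:3,3]
    return c+d*((z-c[2])/d[:,2])[:,None]
def w2px(im,P,o=None):
    M=np.linalg.inv(T(im,o))
    return cv2.projectPoints(np.array(P,float).reshape(-1,3),cv2.Rodrigues(M[:3,:3])[0],M[:3,3],K(im),np.array(im['D'],float))[0].reshape(-1,2)
E
python3 - <<'E'
from h import *
o=ctrl.get_obs(); print(o)
for n in('scene','top'):
    im=imaging.get_image(n); print(n,T(im)[:3,3].round(3)); cv2.imwrite(f'pics/{n}0.png',im['color'])
im=imaging.get_image('top'); print(px2w(im,[[0,0],[559,0],[0,419],[559,419]],0).round(3))
E
```

```text
pics
{'t': 0.0, 'q': array([ 1.09901672e+00,  5.33885066e-02,  1.61429057e+00,  1.69382619e-05,
        1.47597786e+00, -1.19055089e-01]), 'dq': array([ 0.00116753,  0.0010973 ,  0.00149738, -0.0013324 , -0.00211471,
        0.00133187]), 'effort': array([ 1.06839427e-03, -3.93669176e+01, -3.70178568e+01, -3.08228289e-05,
        7.05790822e-03, -6.82876518e-06]), 'tool_pos': array([0.21565584, 0.58595994, 0.23004544]), 'tool_rot': array([-0.5510846 , -3.09225217,  0.00309377]), 'contact_force': array([-0.23536387, -0.43627402,  0.04783008]), 'wrist_torque': array([-0.00672217, -0.02281502,  0.01322405]), 'grip_force': 0.0, 'opening': 0.08558483419058806}
scene [0.949 0.494 1.034]
top [0.208 0.014 1.737]
[[ 1.46   1.228  0.   ]
 [ 1.456 -1.147  0.   ]
 [-0.213  1.02   0.   ]
 [-0.198 -0.959  0.   ]]
```

View pics/top0.png

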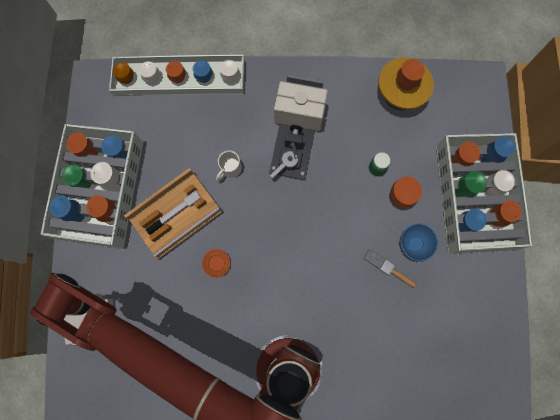

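View pics/scene0.png

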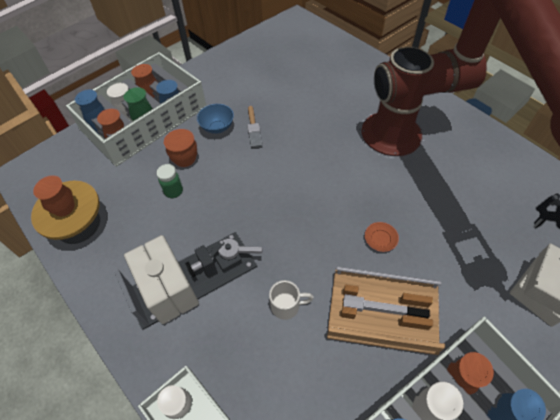

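The top view shows the rack, with corners near (126,211), (193,170), (221,215) and (155,257). The bar's sleeve is near (155,225) and its channel near (195,200). The clamp pivot is near (290,158), the handle tip near (272,178) and the saucer at (216,263).

```bash
python3 - <<'E'
from h import *
im=imaging.get_image('top')
print('bar sl/ch',px2w(im,[[155,225],[195,200]],.05).round(3))
print('rack c',px2w(im,[[126,211],[193,170],[221,215],[155,257]],.05).round(3))
print('piv,tip',px2w(im,[[290,158],[272,178]],.06).round(3))
print('plate -x end',px2w(im,[[271,175],[305,180]],.012).round(3), 'mould',px2w(im,[[276,102],[324,108]],.14).round(3))
print('saucer,mug',px2w(im,[[216,263],[230,165]],.02).round(3))
o=ctrl.get_obs(); print(R.from_rotvec(o['tool_rot']).as_matrix().round(3))
im=imaging.get_image('wrist'); print(np.array(im['hand_eye']).round(3),im['fx'])
c=imaging.get_image('top')['color']
cv2.imwrite('pics/c.png',cv2.resize(c[90:270,110:340],None,fx=3.3,fy=3.3,interpolation=cv2.INTER_CUBIC))
E
```

```text
bar sl/ch [[0.485 0.458 0.05 ]
 [0.574 0.322 0.05 ]]
rack c [[0.534 0.564 0.05 ]
 [0.682 0.333 0.05 ]
 [0.521 0.23  0.05 ]
 [0.375 0.453 0.05 ]]
piv,tip [[ 0.722 -0.007  0.06 ]
 [ 0.65   0.055  0.06 ]]
plate -x end [[ 0.674  0.06   0.012]
 [ 0.656 -0.061  0.012]] mould [[ 0.898  0.042  0.14 ]
 [ 0.876 -0.122  0.14 ]]
saucer,mug [[0.359 0.247 0.02 ]
 [0.708 0.207 0.02 ]]
[[-0.938  0.346 -0.001]
 [ 0.346  0.938 -0.001]
 [ 0.    -0.001 -1.   ]]
[[-0.    -0.951 -0.308  0.078]
 [ 1.    -0.001  0.001 -0.   ]
 [-0.001 -0.308  0.951 -0.141]
 [ 0.     0.     0.     1.   ]] 317.9784085359734
```

View pics/c.png

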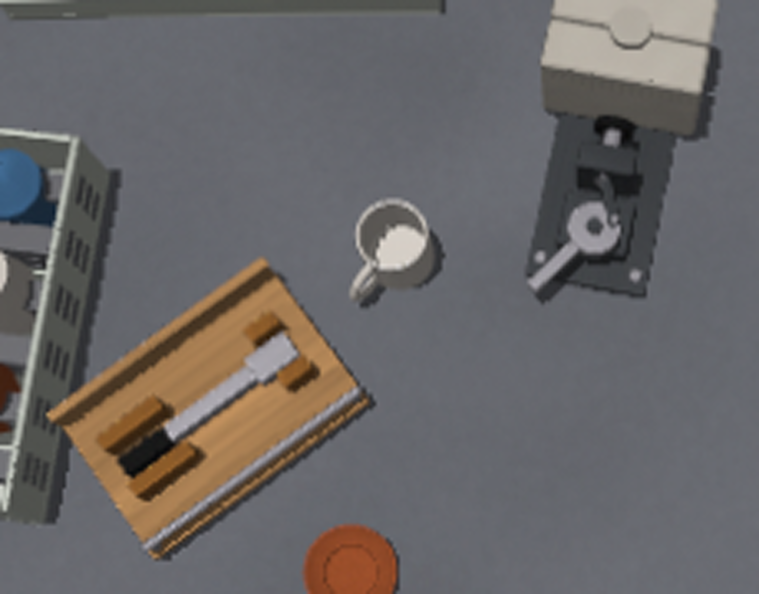

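The crop shows the bar's channel end pointing towards the press, the rack's metal front rail facing the saucer, and the handle running from (595,225) to (540,288). The measured lengths agree with the given ones: 163 mm from sleeve to channel, and 95 mm for the handle. Next I'll write a small planner and move over the bar.

```bash
cat >> h.py <<'E'
def Tm(pos,ya):
    """tool-down pose, tool y at world angle ya (deg)"""
    y=np.array([np.cos(np.radians(ya)),np.sin(np.radians(ya)),0]); z=np.array([0,0,-1.])
    M=np.eye(4); M[:3,:3]=np.c_[np.cross(y,z),y,z]; M[:3,3]=pos; return M
def cur():
    o=ctrl.get_obs(); M=np.eye(4); M[:3,:3]=R.from_rotvec(o['tool_rot']).as_matrix(); M[:3,3]=o['tool_pos']; return M
def plan(A,B,n):
    """constant row which, n times, takes A to B"""
    from scipy.linalg import logm,expm
    r=expm(np.real(logm(np.linalg.inv(A)@B))/n)
    print(n,'x',(r[:3,3]/.05).round(2).tolist(),(np.degrees(R.from_matrix(r[:3,:3]).as_rotvec())/8).round(2).tolist(), '->',B[:3,3].round(3))
    return B
def ang(v): return np.degrees(np.arctan2(v[1],v[0]))
E
python3 - <<'E'
from h import *
plan(cur(),Tm([.533,.384,.23],33.2),8)
E
```

```text
8 x [-0.95, 0.06, 0.0] [-0.0, 0.0, 0.57] -> [0.533 0.384 0.23 ]
```

>>> play_rows(series=[[1,[-0.95,0.06,0],[0,0,0.57]],[1,[-0.95,0.06,0],[0,0,0.57]],[1,[-0.95,0.06,0],[0,0,0.57]],[1,[-0.95,0.06,0],[0,0,0.57]],[1,[-0.95,0.06,0],[0,0,0.57]],[1,[-0.95,0.06,0],[0,0,0.57]],[1,[-0.95,0.06,0],[0,0,0.57]],[1,[-0.95,0.06,0],[0,0,0.57]]], force=60)

```text
t: 1.3
tool_pos: [0.5326, 0.3838, 0.2312]
tool_rot: [-1.495, -2.763, -0.0]
contact_force: [0.1, -0.4, -0.3]
opening: 0.0857
grip_force: 0.0
```

>>> play_rows(series=[[1,[0,0,0],[0,0,0]],[1,[0,0,0],[0,0,0]]])

```text
t: 1.55
tool_pos: [0.5313, 0.3852, 0.2312]
tool_rot: [-1.491, -2.764, -0.0]
contact_force: [0.2, -0.1, -0.1]
opening: 0.0853
grip_force: 0.0
```

```bash
python3 - <<'E'
from h import *
o=ctrl.get_obs(); im=imaging.get_image('wrist'); print(o['tool_pos'].round(4),ang(cur()[:3,1]))
c=im['color'].copy(); np.save('w1.npy',c)
for P in ([.485,.458,.054],[.574,.322,.054],[.533,.384,.054]):
    u=w2px(im,P,o)[0]; print(u.round(1)); cv2.circle(c,tuple(int(v) for v in u),3,(0,0,255),-1)
cv2.imwrite('pics/w1.png',c)
E
```

```text
[0.5313 0.3852 0.2312] 33.37188846463799
[280.6  97.8]
[280.2 253.4]
[280.  187.9]
```

View pics/w1.png

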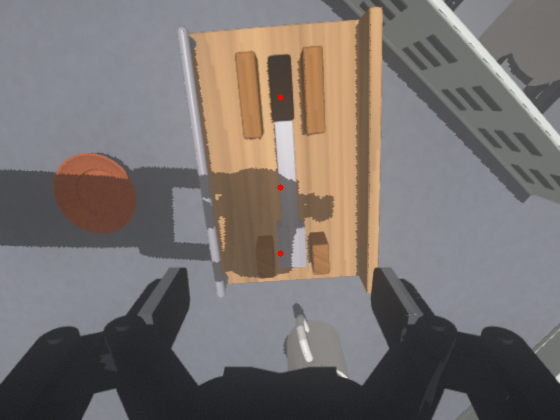

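The wrist view shows the bar axis running from the sleeve end at (279,56), through the sleeve/shank boundary at (284,121), to the channel end at (299,267). The bar is turned a few degrees from my estimate. I'll convert these points.

```bash
python3 - <<'E'
from h import *
o=ctrl.get_obs(); im=imaging.get_image('wrist')
w=px2w(im,[[279.5,56],[284,121],[299.5,267]],.054,o); print(w.round(4))
print(np.linalg.norm(w[1]-w[0]),np.linalg.norm(w[2]-w[0]))
d=w[2]-w[0]; a=ang(d); print('dir',a); d/=np.linalg.norm(d); og=(w[0]+w[2])/2; print('org',og)
g=og+d*.010
B=plan(cur(),Tm([*g[:2],.10],a+90),4); C=plan(B,Tm([*g[:2],.036],a+90),2)
# rail clearance check
r=px2w(im,[[183,30],[221,295]],.061,o); print('rail',r.round(3),ang(r[1]-r[0]), np.cross(d[:2],(r[0]-og)[:2]))
E
```

```text
[[0.4636 0.4884 0.054 ]
 [0.4992 0.4423 0.054 ]
 [0.6011 0.3203 0.054 ]]
0.05821011243363184 0.21718619282755172
dir -50.73731388315212
org [0.53232947 0.40436154 0.054     ]
4 x [0.02, 0.06, 0.66] [-0.0, -0.0, -0.18] -> [0.539 0.397 0.1  ]
2 x [0.0, 0.0, 0.64] [0.0, 0.0, -0.0] -> [0.539 0.397 0.036]
rail [[0.381 0.459 0.061]
 [0.544 0.245 0.061]] -52.62773392295738 -0.08262887701005261<stdin>:9: DeprecationWarning: Arrays of 2-dimensional vectors are deprecated. Use arrays of 3-dimensional vectors instead. (deprecated in NumPy 2.0)
```

>>> play_rows(series=[[1,[0.02,0.06,0.66],[0,0,-0.17]],[1,[0.02,0.06,0.66],[0,0,-0.17]],[1,[0.02,0.06,0.66],[0,0,-0.17]],[1,[0.02,0.06,0.66],[0,0,-0.17]],[1,[0,0,0.6],[0,0,0]],[1,[0,0,0.45],[0,0,0]],[1,[0,0,0.25],[0,0,0]],[1,[0,0,0],[0,0,0]]])

```text
t: 2.65
tool_pos: [0.5384, 0.3952, 0.0336]
tool_rot: [-1.358, -2.832, 0.002]
contact_force: [-0.3, -0.5, 0.0]
opening: 0.0853
grip_force: 0.0
```

>>> play_rows(series=[[0,[0,0,0],[0,0,0]],[0,[0,0,0],[0,0,0]],[0,[0,0,0],[0,0,0]],[0,[0,0,0],[0,0,0]],[0,[0,0,0],[0,0,0]],[0,[0,0,0],[0,0,0]]], force=60)

```text
t: 3.4
tool_pos: [0.5389, 0.395, 0.0351]
tool_rot: [-1.36, -2.832, 0.001]
contact_force: [-2.9, -2.5, 5.6]
opening: 0.0166
grip_force: 62.1
```

```bash
python3 - <<'E'
from h import *
A=cur(); ya=ang(A[:3,1]); print(ya)
B=plan(A,Tm([*A[:2,3],.135],ya),3)
C=plan(B,Tm([.49,.04,.135],47),9); plan(C,Tm([.49,.04,.008],47),5)
E
```

```text
38.70363571014328
3 x [0.0, -0.0, -0.67] [-0.0, -0.0, -0.0] -> [0.539 0.395 0.135]
9 x [-0.51, -0.61, 0.0] [0.0, 0.0, -0.12] -> [0.49  0.04  0.135]
5 x [0.0, 0.0, 0.51] [0.0, 0.0, 0.0] -> [0.49  0.04  0.008]
```

>>> play_rows(series=[[0,[0,0,-0.4],[0,0,0]],[0,[0,0,-0.8],[0,0,0]],[0,[0,0,-0.8],[0,0,0]],[0,[0,0,0],[0,0,0]]])

```text
t: 3.9
tool_pos: [0.5419, 0.3969, 0.1403]
tool_rot: [1.356, 2.827, 0.014]
contact_force: [-0.1, 0.7, -2.0]
opening: 0.0165
grip_force: 61.1
```

>>> play_rows(series=[[0,[-0.3,-0.35,0],[0,0,-0.1]],[0,[-0.53,-0.64,0],[0,0,-0.13]],[0,[-0.53,-0.64,0],[0,0,-0.13]],[0,[-0.53,-0.64,0],[0,0,-0.13]],[0,[-0.53,-0.64,0],[0,0,-0.13]],[0,[-0.53,-0.64,0],[0,0,-0.13]],[0,[-0.53,-0.64,0],[0,0,-0.13]],[0,[-0.53,-0.64,0],[0,0,-0.13]]])

```text
t: 4.9
tool_pos: [0.4946, 0.0832, 0.1327]
tool_rot: [-1.154, -2.92, 0.001]
contact_force: [-0.3, -0.1, -1.9]
opening: 0.0169
grip_force: 61.1
```

>>> play_rows(series=[[0,[-0.4,-0.45,0],[0,0,-0.1]],[0,[0,0,0],[0,0,0]],[0,[0,0,0],[0,0,0]]])

```text
t: 5.28
tool_pos: [0.4944, 0.0548, 0.1334]
tool_rot: [-1.135, -2.928, -0.0]
contact_force: [0.7, 0.5, -1.4]
opening: 0.0164
grip_force: 61.0
```

```bash
python3 - <<'E'
from h import *
A=cur(); print(A.round(3)); plan(A,Tm([.49,.04,.010],47),5)
o=ctrl.get_obs(); im=imaging.get_image('wrist'); cv2.imwrite('pics/w2.png',im['color'])
E
```

```text
[[-0.739  0.674 -0.001  0.494]
 [ 0.674  0.739  0.001  0.055]
 [ 0.001 -0.001 -1.     0.133]
 [ 0.     0.     0.     1.   ]]
5 x [-0.03, -0.06, 0.49] [-0.0, -0.0, 0.02] -> [0.49 0.04 0.01]
```

View pics/w2.png

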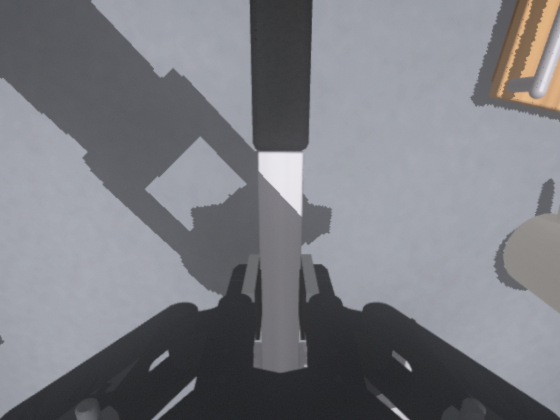

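The wrist view shows the bar held straight, with the sleeve edge at row 150 and the bench below clear. I'll lay it down.

>>> play_rows(series=[[0,[-0.03,-0.06,0.6],[0,0,0.02]],[0,[-0.03,-0.06,0.6],[0,0,0.02]],[0,[-0.03,-0.06,0.6],[0,0,0.02]],[0,[0,0,0.4],[0,0,0]],[0,[0,0,0.2],[0,0,0]],[0,[0,0,0.1],[0,0,0]],[0,[0,0,0],[0,0,0]],[0,[0,0,0],[0,0,0]]])

```text
t: 6.32
tool_pos: [0.493, 0.0448, 0.0103]
tool_rot: [1.147, 2.923, 0.001]
contact_force: [0.3, 1.0, -2.0]
opening: 0.0165
grip_force: 61.0
```

>>> play_rows(series=[[0,[0,0,0.06],[0,0,0]],[0,[0,0,0.03],[0,0,0]],[0,[0,0,0],[0,0,0]]])

```text
t: 6.7
tool_pos: [0.4924, 0.0447, 0.005]
tool_rot: [1.148, 2.924, 0.0]
contact_force: [-0.7, 0.6, -0.3]
opening: 0.0165
grip_force: 61.2
```

>>> play_rows(series=[[1,[0,0,0],[0,0,0]],[1,[0,0,0],[0,0,0]],[1,[0,0,0],[0,0,0]],[1,[0,0,0],[0,0,0]],[1,[0,0,-0.5],[0,0,0]],[1,[0,0,-1],[0,0,0]],[1,[0,0,-1],[0,0,0]],[1,[0,0,-1],[0,0,0]]])

```text
t: 7.7
tool_pos: [0.492, 0.0447, 0.1814]
tool_rot: [1.148, 2.924, 0.0]
contact_force: [0.7, 0.5, 1.1]
opening: 0.0855
grip_force: 0.0
```

>>> play_rows(series=[[1,[0,0,-0.8],[0,0,0]],[1,[-0.5,0.5,0],[0,0,0]],[1,[-0.8,0.9,0],[0,0,0]],[1,[-0.8,0.9,0],[0,0,0]],[1,[0,0,0],[0,0,0]],[1,[0,0,0],[0,0,0]],[1,[0,0,0],[0,0,0]]])

```text
t: 8.57
tool_pos: [0.6466, 0.0576, 0.2208]
tool_rot: [1.147, 2.923, 0.001]
contact_force: [-0.3, 0.4, -0.6]
opening: 0.0856
grip_force: 0.0
```

```bash
python3 - <<'E'
from h import *
o=ctrl.get_obs(); im=imaging.get_image('wrist'); cv2.imwrite('pics/w3.png',im['color']); print(cur().round(3))
E
```

```text
[[-0.733  0.68   0.002  0.647]
 [ 0.68   0.733 -0.     0.058]
 [-0.001  0.001 -1.     0.221]
 [ 0.     0.     0.     1.   ]]
```

View pics/w3.png

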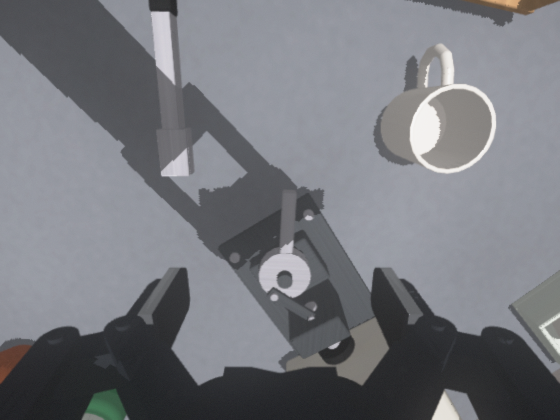

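The view shows the handle from its tip at (289,192) to the hub at (285,275). The bar lies on the bench with its channel end at (177,176) and the sleeve edge at (163,11). I'll refine both with row-wise edges.

```bash
python3 - <<'E'
from h import *
o=ctrl.get_obs(); im=imaging.get_image('wrist')
g=cv2.GaussianBlur(cv2.cvtColor(im['color'],cv2.COLOR_BGR2GRAY),(3,3),0).astype(float)
gx=cv2.Sobel(g,cv2.CV_64F,1,0)
def edges(rows,l,r):   # l,r: functions row->expected col
    out=[]
    for y in rows:
        e=[]
        for f,s in((l,1),(r,1)):
            c=int(f(y)); w=gx[y,c-5:c+6]; e.append(c-5+np.argmax(abs(w)))
        out.append([*e,y])
    return np.array(out)
def centre(E,z):
    a=px2w(im,E[:,[0,2]],z,o);b=px2w(im,E[:,[1,2]],z,o)
    w=np.linalg.norm(a-b,axis=1); m=(a+b)/2
    return m,w
H=edges(range(198,244,4),lambda y:282,lambda y:297-(y-192)*.05); print(H.tolist())
m,w=centre(H,.063); print('w',w.round(4))
vx,vy,x0,y0=cv2.fitLine(m[:,:2].astype(np.float32),cv2.DIST_HUBER,0,.001,.001).ravel()
d=np.array([vx,vy]); tip=px2w(im,[[289.5,192]],.063,o)[0,:2]; hub=px2w(im,[[285,272.5]],.064,o)[0,:2]
if d@(tip-hub)<0:d=-d
print('handle dir',ang(d),'tip',tip,'hub',hub,np.linalg.norm(tip-hub),ang(tip-hub),'hub off line',np.cross([*d,0],[*(hub-[x0,y0]),0])[2])
S=edges(range(25,125,8),lambda y:152+(y-11)*.085,lambda y:176+(y-11)*.085); print(S.tolist())
m,w=centre(S,.021); print('w',w.round(4))
vx,vy,x0,y0=cv2.fitLine(m[:,:2].astype(np.float32),cv2.DIST_HUBER,0,.001,.001).ravel()
e=px2w(im,[[177,175.5],[163,11]],.024,o)[:,:2]; d=e[0]-e[1]; print('bar',ang(d),ang([vx,vy]),e,np.linalg.norm(d))
b=px2w(im,[[160,177],[194,176]],.024,o); print('ch width',np.linalg.norm(b[0]-b[1]))
E
```

```text
[[282, 296, 198], [282, 296, 202], [281, 295, 206], [281, 295, 210], [281, 295, 214], [281, 295, 218], [280, 294, 222], [280, 293, 226], [280, 299, 230], [280, 294, 234], [280, 293, 238], [286, 293, 242]]
w [0.0137 0.0138 0.0138 0.0139 0.0139 0.014  0.014  0.0131 0.0192 0.0142
 0.0133 0.0072]
handle dir 135.06415 tip [0.65472623 0.06387984] hub [0.71626566 0.00136298] 0.08772376669085268 134.54858100211337 hub off line 0.0003992939634446767
[[152, 177, 25], [153, 177, 33], [153, 178, 41], [154, 179, 49], [154, 179, 57], [156, 180, 65], [162, 180, 73], [157, 181, 81], [158, 183, 89], [159, 182, 97], [159, 183, 105], [160, 183, 113], [161, 184, 121]]
w [0.0243 0.0235 0.0246 0.0247 0.0249 0.024  0.0181 0.0243 0.0255 0.0236
 0.0248 0.024  0.0241]
bar -43.285292872327574 -43.237682 [[ 0.56640929 -0.01916781]
 [ 0.45091433  0.08961318]] 0.15865808113803118
ch width 0.0373168040644183
```

```bash
python3 - <<'E'
from h import *
o=ctrl.get_obs(); im=imaging.get_image('wrist')
rel=np.array([.4924,.0447]); d=np.array([np.cos(np.radians(-43.2)),np.sin(np.radians(-43.2))]); n=np.array([-d[1],d[0]])
p=px2w(im,[[152,25],[154,57],[158,89],[161,121]],.024,o)[:,:2]; print('left edge lateral (expect 9)',((p-rel)@n*1000).round(1))
p=px2w(im,[[177,25],[179,57],[183,89],[184,121]],0,o)[:,:2]; print('right edge bottom (expect -9)',((p-rel)@n*1000).round(1))
p=px2w(im,[[160,177],[160,150]],.024,o)[:,:2]; print('channel left (15.5)',((p-rel)@n*1000).round(1))
# expected pictures of candidate pivot in other cameras
g=cv2.cvtColor(im['color'],cv2.COLOR_BGR2GRAY)
c=cv2.HoughCircles(cv2.medianBlur(g[230:320,240:330],3),cv2.HOUGH_GRADIENT,1,20,param1=80,param2=15,minRadius=20,maxRadius=34); print('hub circle',c+[240,230,0] if c is not None else c)
for nme in('scene','top'):
    i2=imaging.get_image(nme); print(nme,w2px(i2,[[.7163,.0014,.064],[.6547,.0639,.063]]).round(1))
tp=imaging.get_image('top'); print(px2w(tp,[[290.3,158.5],[273.9,177.3]],.063).round(4))
E
```

```text
left edge lateral (expect 9) [-7.3 -8.2 -7.2 -7.4]
right edge bottom (expect -9) [ 9.8  9.5 11.2  9.6]
channel left (15.5) [-14.7 -11.5]
hub circle [[[291.5        272.5         33.40000153]]]
scene [[229.5 247.6]
 [261.5 249. ]]
top [[287.7 159.3]
 [269.5 176.5]]
[[ 0.7197 -0.0078  0.063 ]
 [ 0.6519  0.0488  0.063 ]]
```

The wrist calibration agrees with the tool to about 1 mm, and the scene view supports it too. I'll take one closer look at the handle for the lengthwise fit.

>>> play_rows(series=[[1,[-0.4,0,0.6],[0,0,0]],[1,[-0.4,0,0.7],[0,0,0]],[1,[0,0,0.5],[0,0,0]],[1,[0,0,0],[0,0,0]],[1,[0,0,0],[0,0,0]],[1,[0,0,0],[0,0,0]]])

```text
t: 9.62
tool_pos: [0.6778, 0.0305, 0.1322]
tool_rot: [1.146, 2.922, 0.002]
contact_force: [0.0, 0.4, -0.4]
opening: 0.0854
grip_force: 0.0
```

```bash
python3 - <<'E'
from h import *
o=ctrl.get_obs(); im=imaging.get_image('wrist'); print(cur().round(3))
c=im['color']; u=w2px(im,[[.7163,.0014,.064],[.6547,.0639,.063]],o); print(u)
x0,y0=int(u[:,0].mean()-100),max(0,int(u[:,1].mean()-110)); print(x0,y0)
cv2.imwrite('pics/w4.png',cv2.resize(cv2.convertScaleAbs(c[y0:y0+200,x0:x0+200],alpha=1.5,beta=20),None,fx=3,fy=3,interpolation=cv2.INTER_CUBIC))
E
```

```text
[[-0.733  0.68   0.003  0.678]
 [ 0.68   0.733 -0.     0.031]
 [-0.002  0.002 -1.     0.132]
 [ 0.     0.     0.     1.   ]]
[[285.48097409 282.63248866]
 [292.06723135 166.54525708]]
188 114
```

View pics/w4.png

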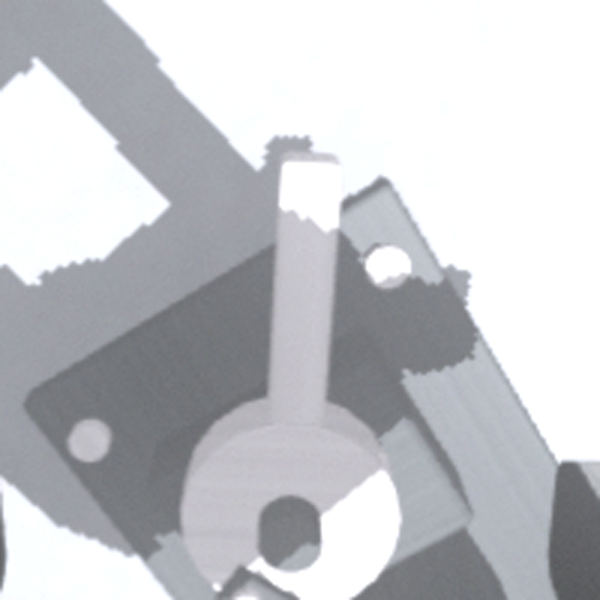

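The crop shows the tip's top edge at crop (311,162), i.e. full image (291.8,168.2), and the hub and bore centre at crop (290.5,533), i.e. (284.8,291.7). The handle edges at crop row 350 are 271 and 331.

```bash
python3 - <<'E'
from h import *
o=ctrl.get_obs(); im=imaging.get_image('wrist')
f=lambda x,y:[188+x/3,114+y/3]
w=px2w(im,[f(311.5,162.5),f(301.3,350),f(290.5,533),f(282,200),f(340,200)],.063,o)[:,:2]
w[2]=px2w(im,[f(290.5,533)],.064,o)[0,:2]
print(w.round(4)); print('len',np.linalg.norm(w[0]-w[2]),'ang',ang(w[0]-w[1]),ang(w[0]-w[2]),'w',np.linalg.norm(w[3]-w[4]))
rel=np.array([.4924,.0447]); a=np.radians(-43.2); d=np.array([np.cos(a),np.sin(a)])
s=rel-.0917*d; A=cur()
B=plan(A,Tm([*A[:2,3],.16],46.8),1); C=plan(B,Tm([*s,.16],46.8),7); D=plan(C,Tm([*s,.006],46.8),6)
E
```

```text
[[ 0.6552  0.0631]
 [ 0.6868  0.0312]
 [ 0.7214 -0.0041]
 [ 0.657   0.0525]
 [ 0.6659  0.062 ]]
len 0.09437168410477977 ang 134.7323709383457 134.58515095806436 w 0.013069330388898525
1 x [-0.0, 0.0, -0.57] [0.01, 0.02, 0.05] -> [0.678 0.031 0.16 ]
7 x [0.68, -0.33, 0.0] [0.0, 0.0, 0.0] -> [0.426 0.107 0.16 ]
6 x [-0.0, -0.0, 0.51] [0.0, 0.0, 0.0] -> [0.426 0.107 0.006]
```

>>> play_rows(series=[[1,[0.2,-0.1,-0.6],[0,0,0.05]],[1,[0.7,-0.34,0],[0,0,0]],[1,[0.75,-0.36,0],[0,0,0]],[1,[0.75,-0.36,0],[0,0,0]],[1,[0.75,-0.36,0],[0,0,0]],[1,[0.75,-0.36,0],[0,0,0]],[1,[0.7,-0.34,0],[0,0,0]],[1,[0.2,-0.1,0],[0,0,0]]])

```text
t: 10.72
tool_pos: [0.4213, 0.1109, 0.1603]
tool_rot: [1.155, 2.92, 0.001]
contact_force: [1.8, -0.4, 0.8]
opening: 0.0856
grip_force: 0.0
```

>>> play_rows(series=[[1,[0,0,0.6],[0,0,0]],[1,[0,0,0.7],[0,0,0]],[1,[0,0,0.6],[0,0,0]],[1,[0,0,0],[0,0,0]],[1,[0,0,0],[0,0,0]]])

```text
t: 11.35
tool_pos: [0.4238, 0.1103, 0.0663]
tool_rot: [1.157, 2.918, 0.001]
contact_force: [0.1, -0.1, -0.2]
opening: 0.0854
grip_force: 0.0
```

```bash
python3 - <<'E'
from h import *
A=cur(); rel=np.array([.4924,.0447]); a=np.radians(-43.2); d=np.array([np.cos(a),np.sin(a)])
s=rel-.0917*d; print(A.round(3), s); plan(A,Tm([*s,.006],46.8),2)
o=ctrl.get_obs(); im=imaging.get_image('wrist')
print(w2px(im,[[*(rel+d*(-.0117+x)),.024] for x in(-.11,-.05)],o))
g=im['color'].max(2); np.set_printoptions(linewidth=200); c=int(w2px(im,[[*s,.024]],o)[0,0]); print(c,g[:,c][::6])
E
```

```text
[[-0.728  0.685  0.002  0.424]
 [ 0.685  0.728  0.     0.11 ]
 [-0.002  0.002 -1.     0.066]
 [ 0.     0.     0.     1.   ]] [0.42555358 0.10747297]
2 x [-0.03, -0.01, 0.6] [0.01, 0.01, -0.0] -> [0.426 0.107 0.006]
[[277.58552509 196.08904846]
 [277.9135543  283.83327658]]
277 [158 158 160 159 163 163 160 160 160 162 165 163 164 163 165 165 165 165 165 165 167 166 165 166 169 167 170 167 167 168 163  98  55  56  52  50  51  51  49  45  45  46  47  48  49  49  54 110 121
 121 121 122 124 123 216 216 216 215 215 215 214 214 148  58  56  53  46  47  46  45]
```

>>> play_rows(series=[[1,[-0.03,-0.01,0.6],[0,0,0]],[1,[-0.03,-0.01,0.45],[0,0,0]],[1,[0,0,0.15],[0,0,0]],[1,[0,0,0],[0,0,0]],[0,[0,0,0],[0,0,0]],[0,[0,0,0],[0,0,0]],[0,[0,0,0],[0,0,0]],[0,[0,0,0],[0,0,0]]], force=100)

```text
t: 12.4
tool_pos: [0.4245, 0.1077, 0.0056]
tool_rot: [1.157, 2.92, 0.001]
contact_force: [-0.2, 0.6, -0.6]
opening: 0.02
grip_force: 98.1
```

>>> play_rows(series=[[0,[0,0,0],[0,0,0]],[0,[0,0,0],[0,0,0]],[0,[0,0,0],[0,0,0]]])

```text
t: 12.78
tool_pos: [0.4245, 0.1077, 0.0055]
tool_rot: [1.157, 2.92, 0.001]
contact_force: [-1.1, 0.8, 5.5]
opening: 0.0194
grip_force: 99.1
```

```bash
python3 - <<'E'
from h import *
A=cur(); print(A.round(4)); rel=np.array([.4924,.0447]); a=np.radians(-43.2); d=np.array([np.cos(a),np.sin(a)])
org=rel-.0117*d; gx=(A[:2,3]-org)@d; print('grasp bar x',gx, 'zoff', A[2,3])
piv=np.array([.7192,-.0024]); h=np.radians(134.8); u=np.array([np.cos(h),np.sin(h)])
r=.159-gx; t=piv+r*u; print('tool radius',r,t)
zf=.045+A[2,3]
B=plan(A,Tm([*A[:2,3],.11],ang(A[:3,1])),3); C=plan(B,Tm([*t,.11],44.8),4); D=plan(C,Tm([*t,zf+.012],44.8),2); plan(D,Tm([*t,zf],44.8),2)
E
```

```text
[[-7.284e-01  6.851e-01  9.000e-04  4.245e-01]
 [ 6.851e-01  7.284e-01  2.000e-04  1.077e-01]
 [-5.000e-04  8.000e-04 -1.000e+00  5.500e-03]
 [ 0.000e+00  0.000e+00  0.000e+00  1.000e+00]]
grasp bar x -0.08091015284631374 zoff 0.005548382340229814
tool radius 0.23991015284631373 [0.5501511  0.16783322]
3 x [-0.0, 0.0, -0.7] [0.0, 0.0, -0.0] -> [0.425 0.108 0.11 ]
4 x [-0.24, 0.65, 0.0] [0.0, 0.0, 0.06] -> [0.55  0.168 0.11 ]
2 x [-0.0, 0.0, 0.47] [0.0, 0.0, 0.0] -> [0.55  0.168 0.063]
2 x [-0.0, 0.0, 0.12] [0.0, 0.0, 0.0] -> [0.55  0.168 0.051]
```

>>> play_rows(series=[[0,[0,0,-0.4],[0,0,0]],[0,[0,0,-0.8],[0,0,0]],[0,[0,0,-0.8],[0,0,0]],[0,[-0.15,0.4,0],[0,0,0.05]],[0,[-0.3,0.8,0],[0,0,0.07]],[0,[-0.3,0.8,0],[0,0,0.07]],[0,[-0.2,0.55,0],[0,0,0.05]],[0,[0,0,0],[0,0,0]]])

```text
t: 13.78
tool_pos: [0.5471, 0.1667, 0.1035]
tool_rot: [-1.205, -2.899, 0.001]
contact_force: [-0.4, 0.2, -2.4]
opening: 0.0197
grip_force: 98.5
```

>>> play_rows(series=[[0,[0,0,0],[0,0,0]],[0,[0,0,0],[0,0,0]]])

```text
t: 14.02
tool_pos: [0.5454, 0.1658, 0.1041]
tool_rot: [-1.207, -2.899, 0.001]
contact_force: [-1.1, -0.3, -2.0]
opening: 0.02
grip_force: 98.5
```

```bash
python3 - <<'E'
from h import *
A=cur(); print(A.round(4)); t=[.55015,.16783]
B=plan(A,Tm([*t,.075],44.8),2)
im=imaging.get_image('scene'); c=im['color']; cv2.imwrite('pics/s5.png',cv2.resize(c[190:320,180:340],None,fx=4.5,fy=4.5,interpolation=cv2.INTER_CUBIC))
E
```

```text
[[-7.048e-01  7.094e-01 -1.500e-03  5.454e-01]
 [ 7.094e-01  7.048e-01 -2.000e-04  1.658e-01]
 [ 9.000e-04 -1.200e-03 -1.000e+00  1.041e-01]
 [ 0.000e+00  0.000e+00  0.000e+00  1.000e+00]]
2 x [-0.02, 0.05, 0.29] [-0.0, -0.0, 0.0] -> [0.55  0.168 0.075]
```

View pics/s5.png

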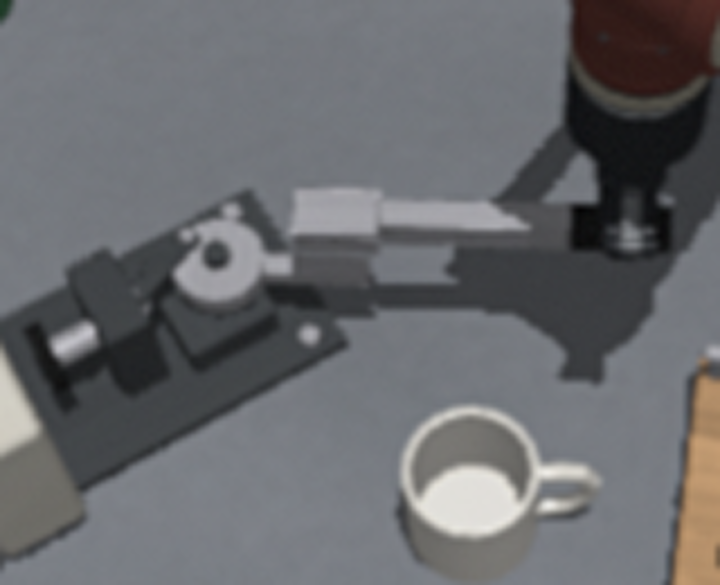

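The crop shows the bar held level-looking above the handle. Its channel roof spans (292,190) to (380,240), and its end is over the bare handle just short of the hub. I'll check droop against the prediction.

```bash
python3 - <<'E'
from h import *
A=cur(); im=imaging.get_image('scene'); d=-A[:3,0]; n=A[:3,1]; z=A[2,3]-.0055+.024
o=A[:3,3]+.0809*d; o[2]=z
for dz in(0,-.005): print(dz,w2px(im,[o+d*x+n*y+[0,0,dz] for x,y in((.11,-.0155),(.11,.0155),(.06,-.0155),(.06,.0155))]).round(1).tolist())
print('seen',[[180+x/4.5,190+y/4.5] for x,y in((292,190),(293,237),(382,190),(380,240))])
E
```

```text
0 [[244.9, 230.7], [243.7, 241.0], [263.8, 231.3], [263.0, 241.6]]
-0.005 [[245.0, 231.7], [243.9, 241.9], [263.9, 232.2], [263.1, 242.6]]
seen [[244.88888888888889, 232.22222222222223], [245.11111111111111, 242.66666666666666], [264.8888888888889, 232.22222222222223], [264.44444444444446, 243.33333333333334]]
```

>>> play_rows(series=[[0,[-0.02,0.05,0.29],[0,0,0]],[0,[-0.02,0.05,0.25],[0,0,0]],[0,[0,0,0],[0,0,0]],[0,[0,0,0],[0,0,0]]])

```text
t: 14.62
tool_pos: [0.5515, 0.1683, 0.0775]
tool_rot: [-1.206, -2.9, 0.0]
contact_force: [-0.6, -0.8, -2.2]
opening: 0.0198
grip_force: 98.4
```

>>> play_rows(series=[[0,[0,0,0.15],[0,0,0]],[0,[0,0,0.1],[0,0,0]],[0,[0,0,0],[0,0,0]]])

```text
t: 15.0
tool_pos: [0.5511, 0.1682, 0.0646]
tool_rot: [-1.206, -2.9, 0.001]
contact_force: [0.2, 0.5, -1.9]
opening: 0.0197
grip_force: 98.5
```

>>> play_rows(series=[[0,[0,0,0.12],[0,0,0]],[0,[0,0,0.1],[0,0,0]],[0,[0,0,0],[0,0,0]]])

```text
t: 15.38
tool_pos: [0.5511, 0.1683, 0.0535]
tool_rot: [-1.206, -2.9, 0.001]
contact_force: [-0.1, 0.4, -2.5]
opening: 0.0199
grip_force: 98.5
```

```bash
python3 - <<'E'
from h import *
A=cur(); print(A.round(4)); im=imaging.get_image('scene'); c=im['color']; cv2.imwrite('pics/s6.png',cv2.resize(c[190:320,180:340],None,fx=4.5,fy=4.5,interpolation=cv2.INTER_CUBIC))
E
```

```text
[[-7.050e-01  7.093e-01 -1.400e-03  5.511e-01]
 [ 7.093e-01  7.050e-01 -2.000e-04  1.683e-01]
 [ 8.000e-04 -1.100e-03 -1.000e+00  5.350e-02]
 [ 0.000e+00  0.000e+00  0.000e+00  1.000e+00]]
```

View pics/s6.png

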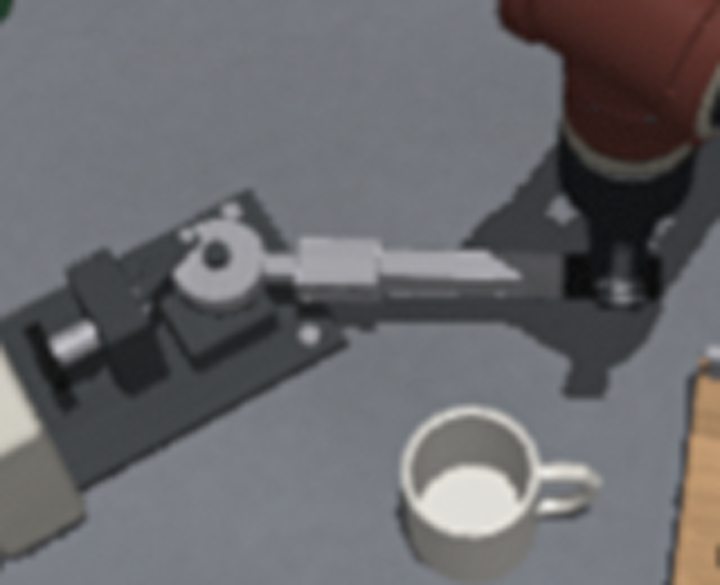

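The crop shows the channel at (300–380, 240–300) straddling the handle, seated straight along it. Next I'll compute the swing rows.

```bash
python3 - <<'E'
from h import *
A=cur(); piv=np.array([.7192,-.0024]); v=A[:2,3]-piv; r=np.linalg.norm(v); a0=ang(v); y0=ang(A[:3,1]); print(r,a0,y0)
P=lambda g,z=.0525: Tm([*(piv+r*np.array([np.cos(np.radians(a0+g)),np.sin(np.radians(a0+g))])),z],y0+g)
plan(A,P(0),1); plan(P(0),P(4),1); plan(P(0),P(32),8); print(P(64)[:2,3],P(71)[:2,3])
E
```

```text
0.23936697437670246 134.52280971896892 44.82072797863745
1 x [-0.0, 0.0, 0.03] [-0.0, -0.0, -0.0] -> [0.551 0.168 0.052]
1 x [-0.01, -0.33, 0.0] [0.0, 0.0, -0.5] -> [0.54  0.156 0.052]
8 x [-0.01, -0.33, 0.0] [0.0, 0.0, -0.5] -> [0.486 0.053 0.052]
[ 0.49223289 -0.07844262] [ 0.50319193 -0.10553614]
```

>>> play_rows(series=[[0,[-0.012,-0.17,0.02],[0,0,-0.25]],[0,[-0.012,-0.334,0],[0,0,-0.5]],[0,[-0.012,-0.334,0],[0,0,-0.5]],[0,[-0.012,-0.334,0],[0,0,-0.5]],[0,[-0.012,-0.334,0],[0,0,-0.5]],[0,[-0.012,-0.334,0],[0,0,-0.5]],[0,[0,0,0],[0,0,0]]], force=120)

```text
t: 16.3
tool_pos: [0.5027, 0.0945, 0.0547]
tool_rot: [0.624, 3.073, 0.011]
contact_force: [7.6, 10.7, -4.3]
opening: 0.0196
grip_force: 122.5
```

```bash
python3 - <<'E'
from h import *
A=cur(); piv=np.array([.7192,-.0024]); v=A[:2,3]-piv; print(A[2,3],np.linalg.norm(v),ang(v)-134.52,ang(A[:3,1])-44.82); o=ctrl.get_obs(); print(o['contact_force'],o['wrist_torque'],o['opening'],o['contact_force']@A[:3,:3])
E
```

```text
0.054687877062397736 0.237248666822705 21.365840363722043 22.214846410317413
[ 7.61349091 10.72624948 -4.34709314] [ 2.01299452 -0.60338887  1.54875678] 0.01958715729983291 [-2.80762138 12.81220821  4.45864033]
```

>>> play_rows(series=[[0,[0.01,-0.334,0.03],[0,0,-0.5]],[0,[0,-0.334,0.02],[0,0,-0.5]],[0,[0,-0.334,0],[0,0,-0.5]],[0,[0,-0.334,0],[0,0,-0.5]],[0,[-0.012,-0.334,0],[0,0,-0.5]],[0,[-0.012,-0.334,0],[0,0,-0.5]],[0,[-0.012,-0.334,0],[0,0,-0.5]],[0,[0,0,0],[0,0,0]]])

```text
t: 17.3
tool_pos: [0.4816, -0.0181, 0.0522]
tool_rot: [-0.137, 3.133, 0.012]
contact_force: [6.1, 16.0, -1.0]
opening: 0.0191
grip_force: 123.2
```

```bash
cat > st.py <<'E'
from h import *
A=cur(); piv=np.array([.7192,-.0024]); v=A[:2,3]-piv; print(A[:3,3].round(4),np.linalg.norm(v),(ang(v)%360)-134.52,(ang(A[:3,1])%360)-44.82); o=ctrl.get_obs(); print(o['contact_force'],o['wrist_torque'],o['opening'],o['contact_force']@A[:3,:3])
E
python3 st.py
```

```text
[ 0.4816 -0.0181  0.0522] 0.23815162274571583 49.26067714950614 50.19907708360957
[ 6.11323772 16.00981005 -1.02763613] [ 2.69075234 -0.63937707  1.56798877] 0.019107316877436893 [-7.48361017 15.40579371  1.18272075]
```

>>> play_rows(series=[[0,[-0.012,-0.334,0],[0,0,-0.5]],[0,[-0.012,-0.334,0],[0,0,-0.5]],[0,[-0.012,-0.334,0],[0,0,-0.5]],[0,[-0.012,-0.334,0],[0,0,-0.5]],[0,[0,0,0],[0,0,0]]])

```text
t: 17.92
tool_pos: [0.4948, -0.0852, 0.0513]
tool_rot: [-0.572, 3.088, 0.004]
contact_force: [-1.7, 5.6, 0.7]
opening: 0.0196
grip_force: 122.5
```

```bash
python3 st.py
```

```text
[ 0.4948 -0.0852  0.0513] 0.23921890110636673 65.73602211518494 66.16021981182558
[-1.72201465  5.59278575  0.65163179] [1.04096545 0.02079973 0.80785394] 0.019624442578057913 [-0.39528398  5.84004669 -0.63782139]
```

>>> play_rows(series=[[0,[-0.01,-0.2,0],[0,0,-0.3]],[0,[-0.01,-0.2,0],[0,0,-0.3]],[0,[0,0,0],[0,0,0]]])

```text
t: 18.3
tool_pos: [0.5032, -0.1049, 0.0513]
tool_rot: [-0.695, 3.063, -0.001]
contact_force: [0.6, -0.1, -3.0]
opening: 0.0195
grip_force: 121.8
```

```bash
python3 st.py
```

```text
[ 0.5032 -0.1049  0.0513] 0.23906492878356278 70.86374854532681 70.75367125943853
[ 0.57182411 -0.05302229 -2.9678592 ] [-0.08320562  0.18543643 -0.04003219] 0.019456817146360453 [-0.49204266 -0.29166013  2.968301  ]
```

>>> play_rows(series=[[0,[0,-0.1,0],[0,0,-0.15]],[0,[0,-0.1,0],[0,0,-0.15]],[0,[0,0,0],[0,0,0]]])

```text
t: 18.68
tool_pos: [0.5074, -0.1136, 0.0509]
tool_rot: [-0.76, 3.048, -0.0]
contact_force: [-1.1, 0.1, -2.1]
opening: 0.0193
grip_force: 121.9
```

```bash
python3 st.py; python3 - <<'E'
from h import *
im=imaging.get_image('scene'); c=im['color']; cv2.imwrite('pics/s7.png',cv2.resize(c[170:300,180:340],None,fx=4.5,fy=4.5,interpolation=cv2.INTER_CUBIC))
E
```

```text
[ 0.5074 -0.1136  0.0509] 0.23919644460456832 73.17579201122521 73.19040149475515
[-1.05100974  0.0539173  -2.06601689] [-0.10243313  0.10798196 -0.02722805] 0.019334591672731685 [0.90298917 0.54165167 2.06571498]
```

View pics/s7.png

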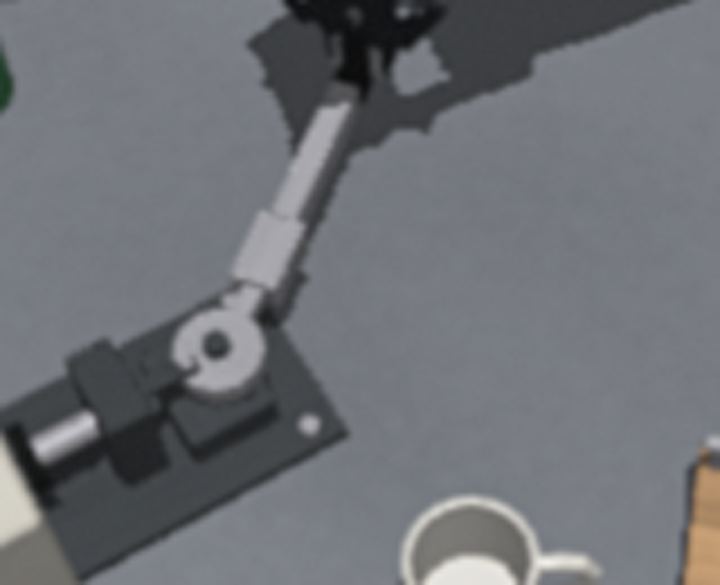

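The crop shows the bar and handle swung over to the far side of the press with the channel still on the handle. The force has gone, and I'll push a touch further to feel the stop.

>>> play_rows(series=[[0,[0,-0.1,0],[0,0,-0.15]],[0,[0,-0.1,0],[0,0,-0.15]],[0,[0,0,0],[0,0,0]]])

```text
t: 19.1
tool_pos: [0.5119, -0.1208, 0.0504]
tool_rot: [0.828, -3.03, -0.005]
contact_force: [-0.1, 6.9, -1.6]
opening: 0.0191
grip_force: 122.2
```

```bash
python3 st.py
```

```text
[ 0.5119 -0.1208  0.0504] 0.23875252447935777 75.21080688346404 75.74966333982914
[-0.07485254  6.91775252 -1.60417448] [ 1.05945314 -0.01103017  0.76601937] 0.01909826014200115 [-3.45253708  5.98919744  1.62597062]
```

>>> play_rows(series=[[0,[0,0.16,0],[0,0,0.25]],[0,[0,0.05,0],[0,0,0.08]],[0,[0,0,0],[0,0,0]],[0,[0,0,-0.1],[0,0,0]],[0,[0,0,-0.2],[0,0,0]],[0,[0,0,-0.3],[0,0,0]],[0,[0,0,-0.5],[0,0,0]],[0,[0,0,-0.5],[0,0,0]]])

```text
t: 20.1
tool_pos: [0.507, -0.1132, 0.1328]
tool_rot: [-0.754, 3.049, -0.001]
contact_force: [0.2, -0.8, -2.6]
opening: 0.019
grip_force: 121.8
```

```bash
python3 st.py; python3 - <<'E'
from h import *
A=cur(); B=plan(A,Tm([.40,-.15,.12],120),4); C=plan(B,Tm([.40,-.15,.012],120),4)
E
```

```text
[ 0.507  -0.1132  0.1328] 0.23936436282617768 73.04068218976101 72.96599885184426
[ 0.24911997 -0.80820028 -2.58211525] [-0.06415704  0.1928224   0.01628796] 0.018966157359090456 [ 0.15820527 -0.82863973  2.58280756]
4 x [0.56, 0.09, 0.06] [-0.0, 0.0, -0.07] -> [ 0.4  -0.15  0.12]
4 x [0.0, -0.0, 0.54] [0.0, 0.0, -0.0] -> [ 0.4   -0.15   0.012]
```

>>> play_rows(series=[[0,[0.4,0.05,0],[0,0,-0.07]],[0,[0.6,0.1,0.06],[0,0,-0.07]],[0,[0.7,0.1,0.06],[0,0,-0.07]],[0,[0.55,0.1,0.06],[0,0,-0.07]],[0,[0,0,0.5],[0,0,0]],[0,[0,0,0.7],[0,0,0]],[0,[0,0,0.6],[0,0,0]],[0,[0,0,0.2],[0,0,0]]])

```text
t: 21.1
tool_pos: [0.3988, -0.1512, 0.0209]
tool_rot: [0.813, -3.033, -0.002]
contact_force: [0.2, 0.2, -1.6]
opening: 0.0193
grip_force: 121.7
```

>>> play_rows(series=[[0,[0,0,0],[0,0,0]],[0,[0,0,0],[0,0,0]]])

```text
t: 21.35
tool_pos: [0.401, -0.1524, 0.0236]
tool_rot: [-0.813, 3.032, -0.004]
contact_force: [-0.4, -0.3, -1.9]
opening: 0.0193
grip_force: 121.8
```

```bash
python3 st.py
```

```text
[ 0.401  -0.1524  0.0236] 0.35181645111856985 70.71863589098302 75.2096459772279
[-0.4082304  -0.34868665 -1.86599819] [-0.04004015  0.14987819  0.02843107] 0.019266772136927544 [ 0.53077682 -0.09238478  1.86545563]
```

>>> play_rows(series=[[0,[0,0,0.2],[0,0,0]],[0,[0,0,0.1],[0,0,0]],[0,[0,0,0.05],[0,0,0]],[0,[0,0,0],[0,0,0]],[0,[0,0,0],[0,0,0]]])

```text
t: 21.98
tool_pos: [0.3995, -0.1516, 0.0056]
tool_rot: [0.813, -3.033, -0.003]
contact_force: [-7.8, 3.5, 13.2]
opening: 0.0194
grip_force: 124.0
```

>>> play_rows(series=[[0.5,[0,0,0],[0,0,0]],[0.6,[0,0,0],[0,0,0]],[1,[0,0,0],[0,0,0]],[1,[0,0,0],[0,0,0]],[1,[0,0,-0.2],[0,0,0]],[1,[0,0,-0.6],[0,0,0]],[1,[0,0,-1],[0,0,0]],[1,[0,0,-1],[0,0,0]]])

```text
t: 22.98
tool_pos: [0.3994, -0.1515, 0.1462]
tool_rot: [-0.814, 3.034, -0.0]
contact_force: [-0.0, -0.1, -0.9]
opening: 0.0856
grip_force: 0.0
```

>>> play_rows(series=[[1,[0,0,-0.6],[0,0,0]],[1,[0.5,0,0],[0,0,0]],[1,[0,0,0],[0,0,0]],[1,[0,0,0],[0,0,0]]])

```text
t: 23.48
tool_pos: [0.3781, -0.1639, 0.1742]
tool_rot: [-0.813, 3.034, 0.001]
contact_force: [0.6, -0.4, -0.2]
opening: 0.0852
grip_force: 0.0
```

```bash
python3 st.py; python3 - <<'E'
from h import *
im=imaging.get_image('scene'); c=im['color']; cv2.imwrite('pics/s8.png',cv2.resize(c[90:300,160:420],None,fx=2.8,fy=2.8,interpolation=cv2.INTER_CUBIC))
E
```

```text
[ 0.3781 -0.1639  0.1742] 0.37743062631989205 70.8123872744209 75.1884611115155
[ 0.60657657 -0.42772867 -0.17677376] [-0.01803335  0.04331728 -0.02533932] 0.08521387504718292 [-0.3112965  -0.67381155  0.17665896]
```

View pics/s8.png

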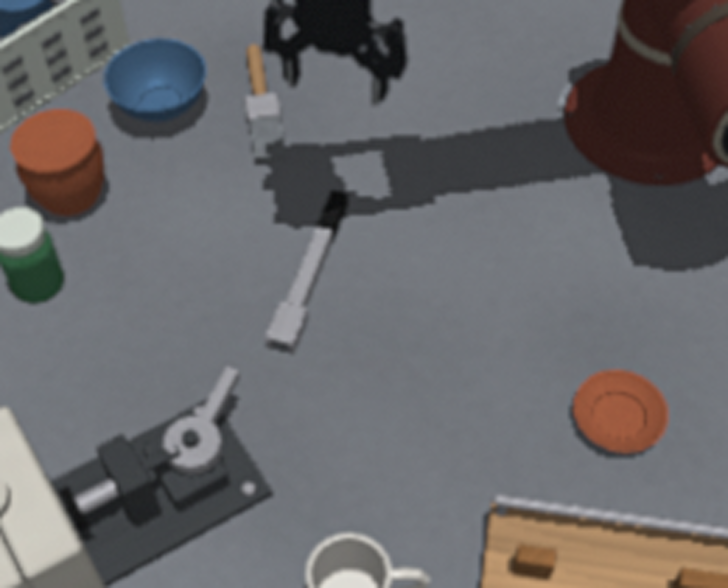

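The picture shows the bar lying flat on open bench, from (345,200) to (283,342). It's clear of the handle, whose tip is at (232,371) with the hub at (191,438). I'll check the handle angle and the clearance, then hand in.

```bash
python3 - <<'E'
from h import *
im=imaging.get_image('scene'); f=lambda x,y:[160+x/2.8,90+y/2.8]
p=px2w(im,[f(191,438),f(232,371)],.063); v=(p[1]-p[0])[:2]; a=ang(v)%360; b=px2w(im,[f(287,326)],.024)[0]
val=np.radians(a-134.7); dist=np.linalg.norm(b[:2]-p[1,:2]); print(p.round(3),np.linalg.norm(v),'value',val,'clear',dist)
if val>1.15 and dist>.07: print(ctrl.finish_job())
E
```

```text
[[ 0.716 -0.004  0.063]
 [ 0.638 -0.036  0.063]] 0.08483667596742366 value 1.177318249977503 clear 0.09565560697288707
the job is handed in; nothing more can be done
None
```

I handed the job in with the clamp thrown and the bar let go, lying flat on the open bench with its channel about 96 mm from the handle tip; no verdict was shown. I felt the handle reach its stop, but the camera's final angle of about 1.18 rad, from a coarse pixel reading, is just under the 1.19 limit.

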